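# Fit a filter plate in the bench dust-filter box

### The arm

A 7-joint arm with a two-finger parallel gripper is mounted at the origin on the work surface. World frame = base frame: x ahead of the robot, y to its left, z up, the work surface at z = 0. Lengths are in mm, angles in rad, forces in N, time in s.
With the tool pointing down it reaches from about 400 to 875 mm from the base axis. Payload 6.5 kg.
Tool frame: the origin (TCP) lies at the very end of the fingers, on their centre line; the grasp point (between the pads) lies 19 mm behind it; z points along the fingers, y is the direction in which the jaws open and shut (so a half turn about z gives the same grasp; the last joint's range is limited). The gripper opens to 88 mm and grips with 3 to 60 N. Pads are 18 mm wide; open, the fingers measure 123 mm over their backs; the gripper's body (75 mm by 187 mm) begins 45 mm behind the grasp point.
Start: joints at [1.199, 0.536, -0.004, 1.538, 0.003, 1.067, -0.071], TCP at [195.682, -619.838, 238.716] pointing down, gripper open.
Joint ranges: [-2.7, 2.7], [-0.37, 2.16], [-1.27, 1.26], [0.24, 2.4], [-1.31, 4.45], [0.19, 1.91], [-2.76, 2.76]. Speed limits (rad/s): [2.39, 2.39, 3.14, 3.14, 3.14, 3.14, 3.14].

### API

Orientations are given as a rotation vector (axis times angle).
In Python, from workcell import ctrl gives the robot as it stands. The module is installed in compiled form; this text tells all that it offers. Calls block until the motion is done:
- ctrl.move_to(position, orientation): joint-space move of the TCP to a pose.
- ctrl.move_l(position, velocity=150, orientation=None): straight line of the TCP; orientation=None keeps the orientation; velocity is the mean speed in mm/s.
- ctrl.move_joints(angles): joint-space move.
- ctrl.grip(opening, f_grip=None): opening from 0.0 (shut) to 1.0 (fully open); f_grip is the grip in N (None keeps the last); returns when the fingers have stopped.
- ctrl.wait(seconds).
- ctrl.solve_ik(position, orientation): joint angles nearest the present ones, or None.
- ctrl.read_camera(name): name is "scene" or "top"; returns a dict with "color" (400x640x3 uint8, red, green, blue), "range_z" (400x640 float32, mm along the optical axis (not along the pixel's ray), 0 where there is no reading), "mtx" (3x3 intrinsics, pixels), "view" (4x4, takes a point from world to camera coordinates). Camera axes: x right, y up, looking along -z (the intrinsics and any distortion apply to the point x, -y, -z); pixel columns grow to the right and rows downward; lengths in mm; the calibration is good to about 2 mm. A picture is of the moment at which its call begins.
A pose or a line that the arm cannot do raises ctrl.MotionError and nothing moves.
- ctrl.finish_job(): hands the job in, once; it reports no verdict.
Readings, each from a call of its own:
- ctrl.current_t(): time.
- ctrl.current_joints(): joint angles.
- ctrl.current_qvel(): joint speeds.
- ctrl.current_joint_efforts(): joint torques, N m.
- ctrl.current_eef_pos(): TCP position.
- ctrl.current_orientation(): TCP orientation.
- ctrl.current_force(): force on the tool from outside, world axes, zero at the start.
- ctrl.current_torque(): the same for the moment, N m.
- ctrl.current_opening(): opening from 0.0 (shut) to 1.0 (fully open).
Only numpy, scipy, OpenCV 4.12 (cv2) and the standard library are available. Lean on these libraries where they do the work, as an engineer would, in place of code of your own. Each camera call takes 0.05 s, during which the arm holds its last target.

### The job

Fit the loose filter plate in the dust-filter box on the bench. Press the box's release paddle down and keep clear while the lid springs fully open by itself; tuck the plate's narrow tongue under the retaining lip at the near end of the recess, lower the other end until the plate lies flat in the recess (do not let it drop) and let go; then swing the lid shut and press it down until it stays latched. Leave the glue bottle where it stands.

Things in the scene. Friction and masses are not known exactly. Their poses are not given: they have to be found in the camera images.
- unit: Dust-filter box: grey steel housing fixed to the bench, 220 (x) by 162 mm (y, from -85 to +77), its deck 70 mm above the bench, a duct stub 54 mm long at its +x end, a lid on top. Origin on the bench under the recess's centre; z up, x away from the robot along the recess (turned up to 0.2 rad), y left, from the lid's hinge to the paddle.
- bay (a point): Centre of the floor of the recess under the lid, 54 mm above the bench; axes as the box. The recess is 156 mm along x (end walls at -78 and +78), 108 mm along y (walls at -54 and +54) and 16 mm deep, open at the top but for the lip.
- lip (a point): Middle of the retaining lip's free lower edge: 64 mm to -x (near the robot) of the recess's centre, 16 mm above its floor; axes as the box. The lip is a steel strip 5 mm thick lying on the deck, which overhangs the near end of the recess by 14 mm over its whole width.
- hinge (a point): Middle of the lid's hinge line, fixed on the box: 80 mm to the right (-y) of the recess's centre, 72 mm above the bench; axes as the box; the hinge runs along x.
- lid (a joint): Lid angle (rad): 0 shut, 1.75 fully open, leaning outwards over the box's right (-y) side; latched it reads below 0.02. A damped spring opens it in 1 to 2 s once the latch frees it, and holds it open. To shut it: push its outer face with 3 to 8 N near the free edge, then press about 10 N (up to 16) on top at the free edge until it snaps under the hook.
- lid_edge (a point): Middle of the lid's free edge, on its outer (top) face; moves with the lid. The lid is a grey steel cover like a shallow upturned tray, 212 mm along the hinge, 150 mm from hinge line to free edge, 45 mm from hinge line to its flat outer face, 0.25 kg. Shut, it covers the recess and this edge is at the left (+y), 117 mm above the bench.
- latch (a joint): Latch angle (rad): 0 at rest, 0.18 with the paddle fully down, where it stops. The latch is a dark steel rocker at the box's left (+y) side; its hook holds the bar on the lid's free edge and frees it at about 0.1. It springs back when left, and the lid snaps under it when pressed shut.
- paddle (a point): Press point on the release paddle's top face, 66 mm above the bench, 130 mm left (+y) of the recess's centre. The paddle is a dark plate 60 (x) by 62 mm (y) sticking out of the box's left side; this point is 23 mm from its outer edge, 60 mm from the shut lid's free edge. Pressed straight down it goes about 10 mm with 2 to 4 N.
- plate_grip (a point): Centre of the filter plate's grip rib, 28 mm above the plate's underside. Rib: black plastic, 60 mm along the plate's x, 16 mm wide (y), 36 mm high, standing on the frame's top; grip it across from above. Plate axes: x from tongue to heel end, z up. At the start the plate lies loose and flat on the bench, its tongue roughly towards the robot.
- plate_tongue (a point): Middle of the lower edge of the plate's tongue end: 75 mm from the grip along the plate's -x, 28 mm below it. The tongue, 20 mm long, 60 mm wide (y), 6 mm thick, flush with the underside, prolongs the plate's frame.
- plate_heel (a point): Middle of the lower edge of the plate's other (heel) end: 75 mm from the grip along +x, 28 mm below it. The frame, aluminium with paper pleats, is 130 mm (x) by 100 mm (y), 10 mm thick, and ends here; with the tongue the plate is 150 mm long, 0.2 to 0.3 kg.
- glue: White glue bottle, 60 mm across, 130 mm tall, standing loose near the plate; origin at the centre of its underside. Not to be moved.

How it is judged:
By the outcome, as a careful person would: the job done as asked, in the order asked, and still so for the second after the job is handed in, with the robot touching nothing.
It also fails if it takes over 58 s, if anything falls off the work surface, if the arm or the gripper's body presses on something with over 40 N, if the wrist force passes 120 N, or if a joint passes its speed limit or range.

## Working session

There is one attempt and no reset: what is moved stays moved. The work goes in short steps, each a Python script; the robot and the scene stay as the last script left them, time stands still between calls to the robot, and variables do not carry over. Pictures are saved under pics/ and viewed, and the job is handed in when it is done.

```bash
mkdir -p pics; ls; cat > h.py <<'E'
import numpy as np, cv2
from scipy.spatial.transform import Rotation as R
from workcell import ctrl
def cloud(d):
    z=d["range_z"]; h,w=z.shape
    u,v=np.meshgrid(np.arange(w),np.arange(h)); K=d["mtx"]
    X=(u-K[0,2])/K[0,0]*z; Y=(v-K[1,2])/K[1,1]*z
    P=np.stack([X,-Y,-z,np.ones_like(z)],-1)
    W=P@np.linalg.inv(d["view"]).T
    W=W[...,:3]; W[z==0]=np.nan
    return W
def save(d,n): cv2.imwrite(f"pics/{n}.png",d["color"][...,::-1])
E
python3 - <<'E'
from h import *
for n in("scene","top"):
    d=ctrl.read_camera(n); save(d,n+"0"); np.savez(n+"0.npz",**{k:d[k] for k in d})
    print(d.keys(),d["mtx"],d["view"])
print(ctrl.current_t(),ctrl.current_orientation(),ctrl.current_force())
E
```

```text
pics
dict_keys(['color', 'range_z', 'mtx', 'view']) [[430.66664728   0.         320.80894491]
 [  0.         430.66664728 205.87187208]
 [  0.           0.           1.        ]] [[-8.44364468e-01  5.35709801e-01 -7.97834782e-03  4.25020996e+02]
 [-4.52433356e-01 -7.04973110e-01  5.46184010e-01  2.03003390e+02]
 [ 2.86971607e-01  4.64788042e-01  8.37627228e-01 -1.14978621e+03]
 [ 0.00000000e+00  0.00000000e+00  0.00000000e+00  1.00000000e+00]]
dict_keys(['color', 'range_z', 'mtx', 'view']) [[365.19295372   0.         322.6883877 ]
 [  0.         365.19295372 200.48188814]
 [  0.           0.           1.        ]] [[ 7.05446004e-03 -9.99755729e-01 -2.09455742e-02  3.53751713e+01]
 [ 9.96180387e-01  5.20308545e-03  8.71640104e-02 -5.44691728e+02]
 [-8.70337372e-02 -2.14804652e-02  9.95973754e-01 -8.88656152e+02]
 [ 0.00000000e+00  0.00000000e+00  0.00000000e+00  1.00000000e+00]]
0.1 [-3.10345811e+00 -4.78390965e-01  5.21090856e-04] [-0.42936168  0.44917616 -0.14047767]
```

View pics/scene0.png

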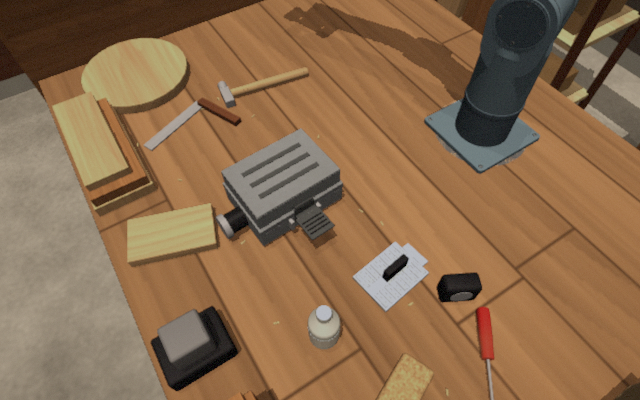

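View pics/top0.png

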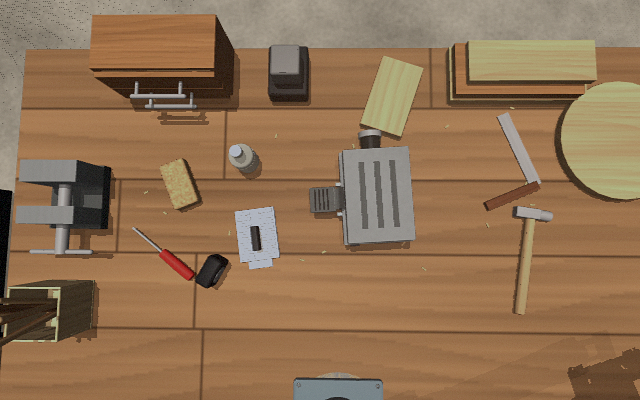

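```bash
python3 - <<'E'
from h import *
for n in("top","scene"):
    d=dict(np.load(n+"0.npz")); W=cloud(d); c=d["color"].astype(int)
    m0=(np.abs(W[...,2])<6); print(n,"bench z",np.nanmedian(W[...,2][m0]))
    reg=lambda x0,x1,y0,y1,z0,z1:(W[...,0]>x0)&(W[...,0]<x1)&(W[...,1]>y0)&(W[...,1]<y1)&(W[...,2]>z0)&(W[...,2]<z1)
    # find coordinates
    def rect(m,name):
        m=m.astype(np.uint8); k,l,s,ce=cv2.connectedComponentsWithStats(m)
        if k<2: print(name,"none");return
        i=1+np.argmax(s[1:,4]); P=W[l==i]
        (cx,cy),(w,h),a=cv2.minAreaRect(P[:,:2].astype(np.float32)); print(name,len(P),"c %.1f %.1f wh %.1f %.1f a %.2f"%(cx,cy,w,h,a),"z",np.percentile(P[:,2],[5,50,95]).round(1),"mean",P.mean(0).round(1))
    A=(300,750,-250,350)
    rect(reg(*A,110,125),"lid")
    rect(reg(*A,57,75),"paddle/deck")
    rect(reg(350,600,60,350,30,60)&(c.sum(-1)<150),"rib")
    rect(reg(350,600,60,350,4,20),"plate")
    rect(reg(450,800,60,350,60,150),"glue")
    rect(reg(450,800,60,350,110,150),"gluetop")
    if n=="top":
        for uv in [(240,160),(257,238),(259,265),(325,200),(375,195),(340,150),(409,147),(414,240),(346,245)]: print(uv,W[uv[1],uv[0]].round(1))
E
```

```text
top bench z 0.7204541292965132
lid 6284 c 551.9 -87.7 wh 211.8 150.3 a 3.72 z [115.9 118.4 120.8] mean [550.5 -87.4 118.3]
paddle/deck 710 c 544.0 36.0 wh 59.9 68.4 a 3.87 z [64.4 66.9 69.6] mean [543.7  36.3  67. ]
rib 77 c 389.2 286.8 wh 45.5 20.9 a 11.51 z [32.7 49.1 59.3] mean [392.2 285.4  48.1]
plate 2016 c 451.0 203.5 wh 151.0 103.3 a 8.36 z [ 6.5 10.7 13.6] mean [454.4 204.3  10.5]
glue 545 c 644.8 233.3 wh 54.1 58.4 a 44.98 z [ 67.3  94.2 131.7] mean [641.3 228.   99.1]
gluetop 142 c 646.5 234.5 wh 25.4 27.6 a 0.86 z [119.9 130.2 132.7] mean [645.8 233.6 128.9]
(240, 160) [630.9 229.5 102.2]
(257, 238) [450.3 196.9  46.8]
(259, 265) [382.  198.6   5.4]
(325, 200) [541.9  32.3  67. ]
(375, 195) [549.1 -80.2 119.1]
(340, 150) [678.1  -4.7   0.9]
(409, 147) [ 686.1 -182.6    1.9]
(414, 240) [ 447.5 -192.     1.9]
(346, 245) [433.5 -20.7  -1.3]
scene bench z 0.34485390409571437
lid 5508 c 551.7 -88.1 wh 212.3 152.4 a 3.79 z [115.  117.7 119.9] mean [556.  -82.6 117.6]
paddle/deck 1720 c 590.8 -28.0 wh 149.7 278.1 a 58.83 z [58.2 66.7 72.2] mean [576.7  -3.6  66.4]
rib 212 c 450.6 206.0 wh 59.5 13.5 a 7.64 z [33.2 45.5 48.3] mean [452.8 207.5  44. ]
plate 2616 c 448.7 203.6 wh 153.8 101.0 a 8.36 z [ 6.4 10.5 13.3] mean [458.4 207.7  10.3]
glue 922 c 648.2 236.4 wh 56.2 59.7 a 56.66 z [ 65.3  93.7 131.3] mean [651.3 242.7  98.2]
gluetop 229 c 646.7 235.4 wh 26.6 26.6 a 89.30 z [119.  129.9 132.2] mean [647.3 236.7 128.7]
```

```bash
cat >> h.py <<'E'
YAW=np.deg2rad(3.75); O=np.array([551.5,-82.9,0.]); RB=R.from_euler('z',YAW)
GRIP=np.array([450.,203.8,0]); PYAW=np.deg2rad(8.36)
DOWN=R.from_matrix(np.diag([1.,-1,-1]))
def W_(p): return O+RB.apply(np.array(p,float))
def ori(yaw,pitch=0,roll=0,spin=0):
    # yaw frame, pitch>0: plate heel (+x) end up ; spin about tool z
    return (R.from_euler('z',yaw)*R.from_euler('x',roll)*R.from_euler('y',-pitch)*DOWN*R.from_euler('z',spin)).as_rotvec()
def st(tag=""): print(tag,"t%.2f"%ctrl.current_t(),"p",np.round(ctrl.current_eef_pos(),1),"F",np.round(ctrl.current_force(),2),"op %.3f"%ctrl.current_opening())
E
python3 - <<'E'
from h import *
P=np.pi/2
for n,p,o in [("pad+",W_([0,132,100]),ori(YAW,0,0,P)),("pad-",W_([0,132,60]),ori(YAW,0,0,-P)),
 ("plate",GRIP+[0,0,15],ori(PYAW)),("plateflip",GRIP+[0,0,15],ori(PYAW,0,0,2*P)),
 ("ins",W_([0,0,150]),ori(YAW,.3)),("insflip",W_([0,0,150]),ori(YAW,.3,0,2*P)),
 ("lid+",W_([0,-175,190]),ori(YAW,0,0,P)),("lid-",W_([0,-175,190]),ori(YAW,0,0,-P)),("lid0+",W_([0,60,117]),ori(YAW,0,0,P)),("lid0-",W_([0,60,117]),ori(YAW,0,0,-P))]:
    q=ctrl.solve_ik(p,o); print(n,np.round(p,1),None if q is None else np.round(q,2))
E
```

```text
pad+ [542.9  48.8 100. ] [-0.91  0.88  1.09  1.96 -0.98  0.96 -2.4 ]
pad- [542.9  48.8  60. ] [ 0.21  0.68 -0.5   1.9   0.5   0.68 -0.53]
plate [450.  203.8  15. ] [-0.26  0.68 -0.32  2.04  0.44  0.49 -2.33]
plateflip [450.  203.8  15. ] [-0.16  0.7  -0.45  2.04  0.59  0.53  0.68]
ins [551.5 -82.9 150. ] [ 0.25  0.39 -0.19  2.09  0.07  0.37 -1.48]
insflip [551.5 -82.9 150. ] [ 0.66  0.47 -0.69  2.07  0.6   0.46  1.2 ]
lid+ [ 562.9 -257.5  190. ] [ 0.18  0.55  0.25  1.68 -0.16  0.94 -2.59]
lid- [ 562.9 -257.5  190. ] [ 0.65  0.57 -0.42  1.65  0.27  0.98  0.21]
lid0+ [547.6 -23.  117. ] [-0.78  0.84  1.09  1.94 -0.93  0.97 -2.31]
lid0- [547.6 -23.  117. ] [ 0.37  0.59 -0.53  1.88  0.41  0.78 -0.33]
```

```bash
python3 - <<'E'
from h import *
P=np.pi/2; o=ori(YAW,0,0,-P)
ctrl.grip(0.0,20)
ctrl.move_to(W_([0,134,260]),o); st("above")
d=ctrl.read_camera("scene"); save(d,"s1")
ctrl.move_l(W_([0,134,75]),200); st()
f0=ctrl.current_force()
for z in np.arange(68,52,-2):
    ctrl.move_l(W_([0,134,z]),40); f=(ctrl.current_force()-f0)[2]; print(z,round(f,2))
    if f>7: break
ctrl.wait(0.3)
d=ctrl.read_camera("scene"); save(d,"s2"); st()
E
```

```text
above t4.07 p [542.9  49.6 259.8] F [-0.49  0.26 -0.18] op 0.004
 t5.19 p [543.6  51.1  76. ] F [-0.18  0.31 -0.26] op 0.005
68 0.43
66 1.2
64 2.51
62 3.88
60 4.34
58 5.41
56 10.55
 t7.37 p [543.   51.6  56.6] F [-1.53  4.46  9.49] op 0.002
```

View pics/s1.png

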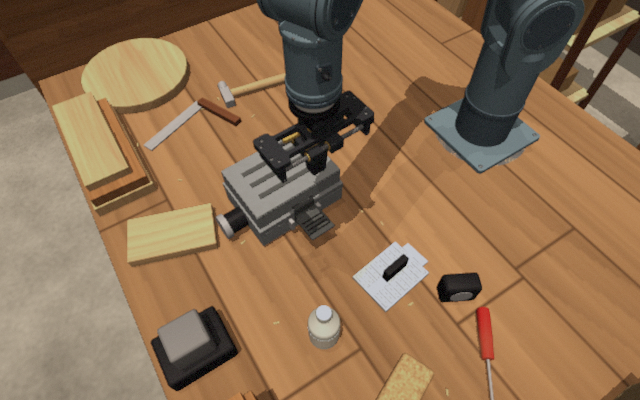

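View pics/s2.png

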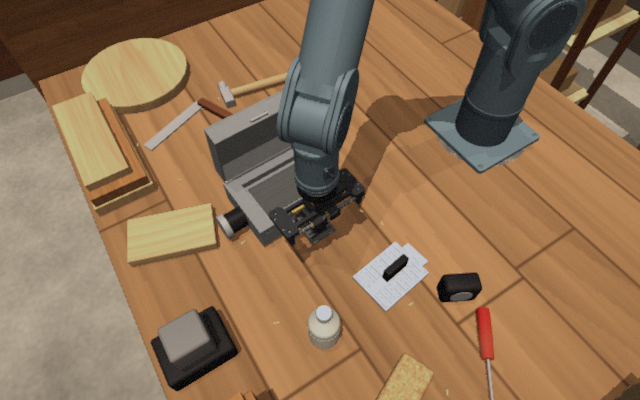

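```bash
python3 - <<'E'
from h import *
P=np.pi/2
ctrl.move_l(W_([0,150,130]),150)
ctrl.move_to(GRIP+[-60,60,200],ori(PYAW,0,0,2*P)); st()
d=ctrl.read_camera("top"); save(d,"t3"); np.savez("top3.npz",**d)
d=ctrl.read_camera("scene"); save(d,"s3"); np.savez("scene3.npz",**d)
for n in("top0","scene0"):
    d=dict(np.load(n+".npz")); W=cloud(d); c=d["color"].astype(int)
    m=(abs(W[...,0]-450)<50)&(abs(W[...,1]-204)<30)&(c.sum(-1)<160)
    P_=W[m&(W[...,2]>38)]; r=cv2.minAreaRect(P_[:,:2].astype(np.float32)); print(n,len(P_),np.round(r[0],1),np.round(r[1],1),round(r[2],2),np.median(P_[:,2]).round(1),P_[:,:2].mean(0).round(1))
    m=(W[...,0]>350)&(W[...,0]<560)&(W[...,1]>130)&(W[...,1]<280)&(W[...,2]>6.5)&(W[...,2]<14)
    P_=W[m]; ang=PYAW; L=R.from_euler('z',-ang).apply(P_-GRIP); print(np.percentile(L[:,:2],[.5,1,2,98,99,99.5],axis=0).round(1).tolist())
for n in("top3","scene3"):
    W=cloud(dict(np.load(n+".npz"))); B=RB.inv().apply((W-O).reshape(-1,3)); 
    m=(B[:,2]>80)&(B[:,2]<230)&(abs(B[:,0])<90)&(B[:,1]<-50)&(B[:,1]>-200)
    for z in (100,120,140,160,180,200): 
        s=B[m&(abs(B[:,2]-z)<8)]; print(n,z,len(s),np.percentile(s[:,1],[2,25,50,75,98]).round(1) if len(s) else "")
    m=(abs(B[:,0])<60)&(abs(B[:,1])<45)&(B[:,2]<80); print("floor",np.median(B[m][:,2]))
E
```

```text
t9.03 p [390.6 262.6 199.2] F [ 0.33 -0.18 -0.19] op 0.007
top0 40 [450.4 202.8] [57.8 13.3] 8.78 45.5 [452.8 200.9]
[[-72.8, -49.0], [-70.9, -48.4], [-66.2, -47.6], [72.9, 49.0], [74.4, 50.1], [74.8, 50.6]]
scene0 191 [450.5 205.8] [59.5 13.6] 8.42 45.7 [451.4 206.7]
[[-72.2, -49.4], [-70.6, -48.6], [-65.4, -47.7], [73.1, 48.9], [73.9, 49.6], [74.5, 50.1]]
top3 100 258 [-127.4 -126.1 -125.2 -124.4 -123.1]
top3 120 269 [-130.7 -129.6 -128.8 -128.  -126.8]
top3 140 9 [-130.9 -130.7 -130.5 -130.3 -129.5]
top3 160 0 
top3 180 0 
top3 200 0 
floor 56.1112456964496
scene3 100 405 [-129.8 -127.8 -126.6 -125.4 -123.4]
scene3 120 430 [-133.5 -131.2 -130.1 -129.  -127. ]
scene3 140 449 [-137.2 -135.  -133.8 -132.9 -130.6]
scene3 160 474 [-140.6 -138.6 -137.5 -136.3 -134.2]
scene3 180 269 [-143.  -141.2 -140.4 -139.6 -138.3]
scene3 200 0 
floor 55.568879734926554
```

View pics/s3.png

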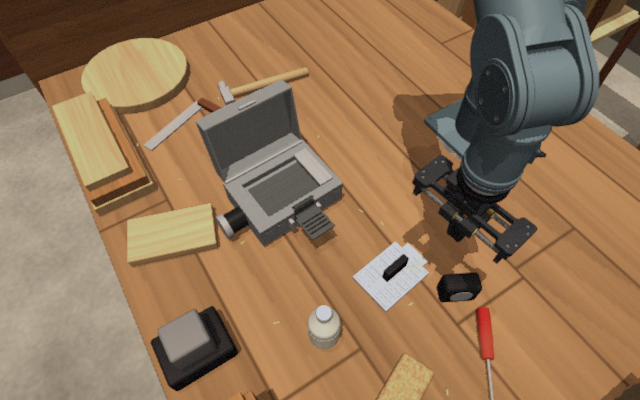

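View pics/t3.png

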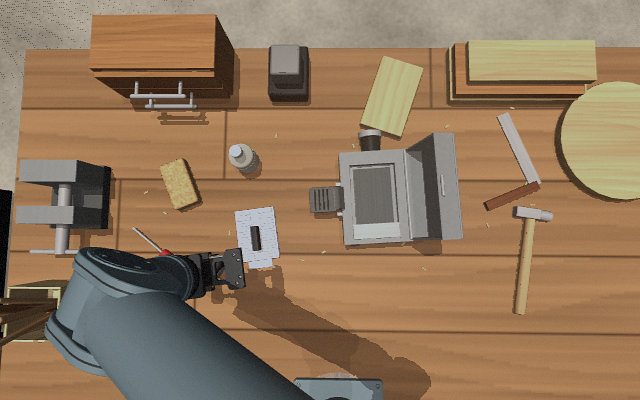

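```bash
python3 - <<'E'
from h import *
for n in("top3","scene3"):
    W=cloud(dict(np.load(n+".npz"))); B=RB.inv().apply((W-O).reshape(-1,3))
    m=(abs(B[:,0])<85)&(abs(B[:,1])<60)
    f=B[m&(B[:,2]<61)]; dk=B[m&(B[:,2]>66)&(B[:,2]<82)]
    print(n,"floor ext",np.percentile(f[:,:2],[.3,1,50,99,99.7],axis=0).round(1).tolist())
    # deck inner edges
    for nm,sel,ax,fn in [("x+",(abs(f[:,1])<30),0,99.5),("x-",(abs(f[:,1])<30),0,.5)]: print(nm,np.percentile(f[sel][:,ax],fn).round(1))
    s=dk[(abs(dk[:,1])<40)]; print("lip edge x",np.percentile(s[s[:,0]<0][:,0],[98,99.5]).round(1),"far deck",np.percentile(s[s[:,0]>0][:,0],[1,3]).round(1),"lip z",np.median(s[s[:,0]<-60][:,2]).round(1))
    s=dk[(abs(dk[:,0])<50)]; print("y edges",np.percentile(s[s[:,1]<0][:,1],[97,99]).round(1),np.percentile(s[s[:,1]>0][:,1],[1,3]).round(1))
P=np.pi/2; G=np.array([450.4,204.3,0]); o=ori(np.deg2rad(8.45),0,0,2*P)
ctrl.grip(0.55,30)
ctrl.move_to(G+[0,0,90],o)
ctrl.move_l(G+[0,0,17],120); st("down")
ctrl.grip(0.0,30); st("gripped")
ctrl.move_l(G+[0,0,40],60); st("lift"); print(ctrl.current_torque())
E
```

```text
top3 floor ext [[-63.0, -53.8], [-61.9, -53.5], [7.2, -0.7], [77.8, 52.3], [78.3, 53.1]]
x+ 78.3
x- -62.5
lip edge x [-64.2 -63.9] far deck [77.9 78.1] lip z 75.8
y edges [-53.3 -53.2] [54.4 54.6]
scene3 floor ext [[-70.6, -56.5], [-69.1, -55.8], [3.9, -5.4], [72.2, 43.5], [73.0, 44.6]]
x+ 72.7
x- -70.1
lip edge x [-64.3 -63.9] far deck [77.5 77.6] lip z 75.2
y edges [-52.9 -52.2] [53.  53.5]
down t11.34 p [450.7 205.   17.7] F [-0.31  0.22 -0.26] op 0.553
gripped t11.93 p [450.5 204.4  17.2] F [ 0.23 -0.18  3.34] op 0.177
lift t12.47 p [450.6 204.1  40.2] F [-0.23 -0.32 -3.02] op 0.178
[ 0.07431697 -0.09787429  0.00879852]
```

```bash
cat >> h.py <<'E'
H0=17.0
def plate(xt,zt,th,y=0.):
    p=np.array([xt,y,54+zt])+R.from_euler('y',-th).apply([75,0,H0])
    return W_(p), ori(YAW,th,0,np.pi)
E
python3 - <<'E'
from h import *
p=ctrl.current_eef_pos(); ctrl.move_l([p[0],p[1],150],150)
pos,o=plate(-57,60,0.28); print(ctrl.solve_ik(pos,o))
ctrl.move_l(pos,200,o); st("A")
pos,o=plate(-57,30,0.28); ctrl.move_l(pos,150,o); ctrl.wait(.2); st("A2")
d=ctrl.read_camera("top"); save(d,"t4"); np.savez("top4.npz",**d)
d=ctrl.read_camera("scene"); save(d,"s4"); np.savez("scene4.npz",**d)
E
```

```text
[ 0.85192957  0.60496443 -0.97398784  2.01928406  0.86103383  0.62380688
  0.994807  ]
A t15.03 p [561.8 -80.9 151.2] F [-0.75  0.02 -2.29] op 0.182
A2 t15.58 p [562.5 -82.  122. ] F [ 0.14 -0.75 -2.35] op 0.179
```

View pics/s4.png

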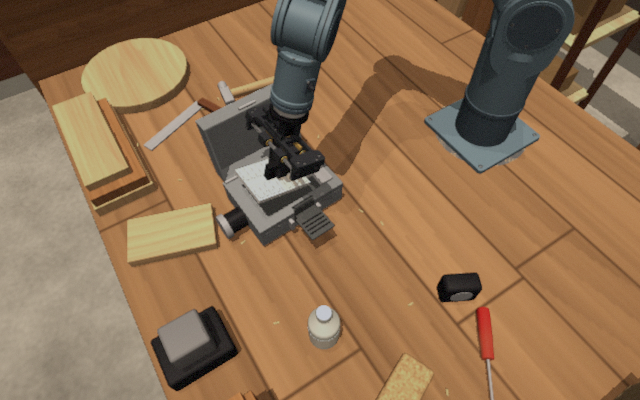

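View pics/t4.png

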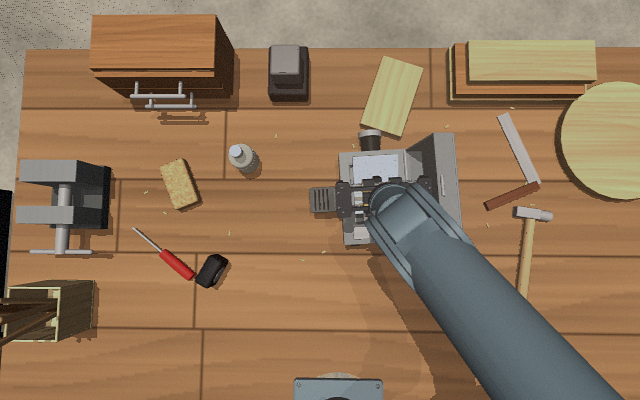

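```bash
python3 - <<'E'
from h import *
for n in("top4","scene4"):
    d=dict(np.load(n+".npz"));W=cloud(d); B=RB.inv().apply((W-O).reshape(-1,3)); c=d["color"].reshape(-1,3).astype(int)
    m=(c.min(1)>150)&(B[:,0]>0)&(B[:,0]<110)&(abs(B[:,1])<70)&(B[:,2]>100)&(B[:,2]<160)
    P=B[m]; 
    A=np.c_[P[:,0],P[:,1],np.ones(len(P))]; k=np.linalg.lstsq(A,P[:,2],rcond=None)[0]
    res=P[:,2]-A@k; g=abs(res)<4; k=np.linalg.lstsq(A[g],P[g][:,2],rcond=None)[0]; P=P[g]
    print(n,len(P),"slope x,y",k.round(3),"z at x=80",(k[0]*80+k[2]).round(1),"x max",np.percentile(P[:,0],[95,99]).round(1),"y",np.percentile(P[:,1],[1,99]).round(1), "exp slope",np.tan(.28), "exp z@80",(134.6-(84.3-80)*np.tan(.28)))
    F=P[P[:,0]>60]; r=cv2.minAreaRect(P[:,:2].astype(np.float32)); print(r)
E
```

```text
top4 1084 slope x,y [ 2.91000e-01 -3.00000e-03  1.12278e+02] z at x=80 135.5 x max [82.1 84.3] y [-49.   48.8] exp slope 0.28755432574197687 exp z@80 133.3635163993095
((42.705448150634766, -0.17136001586914062), (99.32542419433594, 84.90779113769531), 89.77008819580078)
scene4 1104 slope x,y [ 2.83000e-01 -2.00000e-03  1.12194e+02] z at x=80 134.9 x max [81.4 83.9] y [-49.5  48.7] exp slope 0.28755432574197687 exp z@80 133.3635163993095
((43.272525787353516, -0.037403106689453125), (83.6011734008789, 101.28762817382812), 1.0230956077575684)
```

```bash
python3 - <<'E'
from h import *
f0=ctrl.current_force()
def go(xt,zt,th,v=60):
    pos,o=plate(xt,zt,th); ctrl.move_l(pos,v,o)
    f=RB.inv().apply(ctrl.current_force()-f0); print((xt,zt,th),"t%.2f"%ctrl.current_t(),"dF",f.round(2),"err",(ctrl.current_eef_pos()-pos).round(1)); return f
seq=[(-57,10,.28),(-57,4,.28),(-62,3,.28),(-66,3,.28),(-70,3,.28),(-74.5,3,.28)]
for s in seq:
    f=go(*s)
    if abs(f).max()>8: print("STOP");break
d=ctrl.read_camera("scene"); save(d,"s5")
E
```

```text
(-57, 10, 0.28) t16.17 dF [-0.71  1.34  0.37] err [-0.2  0.2 -0.4]
(-57, 4, 0.28) t16.42 dF [-0.06  0.59  0.8 ] err [-0.1  0.  -0.2]
(-62, 3, 0.28) t16.67 dF [0.46 0.33 0.58] err [-0.5 -0.1  0. ]
(-66, 3, 0.28) t16.92 dF [-0.29  1.11  1.64] err [-0.3 -0.1  0. ]
(-70, 3, 0.28) t17.17 dF [0.28 0.74 0.89] err [-0.3 -0.  -0. ]
(-74.5, 3, 0.28) t17.42 dF [-0.01  0.85  0.86] err [-0.4 -0.1 -0.1]
```

View pics/s5.png

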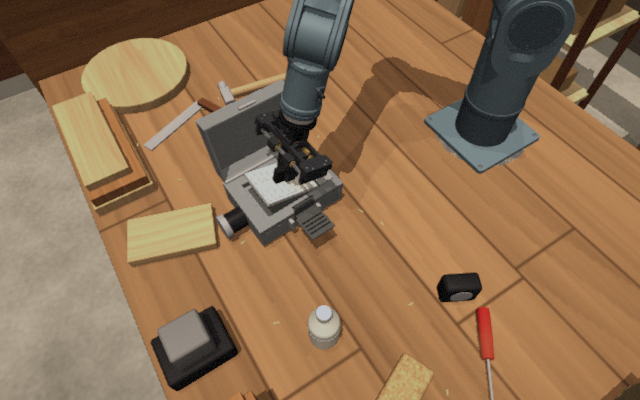

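```bash
python3 - <<'E'
from h import *
f0=np.array([0.14,-.75,-2.35])
def go(xt,zt,th,v=40):
    pos,o=plate(xt,zt,th); ctrl.move_l(pos,v,o)
    f=RB.inv().apply(ctrl.current_force()-f0); print((xt,zt,th),"t%.2f"%ctrl.current_t(),"dF",f.round(2),"err",(ctrl.current_eef_pos()-pos).round(1)); return f
for s in [(-74.5,2.5,.2),(-74.5,2.5,.12),(-74.5,2.5,.06),(-74.5,2,.02),(-74.5,1.5,0),(-74.5,.5,0),(-74.5,0,0),(-74.5,-.5,0),(-74.5,-1,0),(-74.5,-1.5,0)]:
    f=go(*s)
    if abs(f).max()>5: print("STOP");break
d=ctrl.read_camera("scene"); save(d,"s6");np.savez("scene6.npz",**d)
d=ctrl.read_camera("top"); save(d,"t6");np.savez("top6.npz",**d)
E
```

```text
(-74.5, 2.5, 0.2) t17.78 dF [-0.93  0.8   0.64] err [ 0.6  0.3 -0.1]
(-74.5, 2.5, 0.12) t18.08 dF [0.1  0.14 0.01] err [-0.1  0.2 -0.2]
(-74.5, 2.5, 0.06) t18.35 dF [-0.56  1.22  0.37] err [-0.2  0.  -0.1]
(-74.5, 2, 0.02) t18.60 dF [-0.56  0.73  0.6 ] err [-0.2  0.  -0.1]
(-74.5, 1.5, 0) t18.85 dF [-0.21  1.24 -0.7 ] err [-0.1 -0.   0. ]
(-74.5, 0.5, 0) t19.10 dF [0.45 0.73 0.61] err [-0.2 -0.1 -0. ]
(-74.5, 0, 0) t19.35 dF [-2.17  0.68  4.42] err [ 0.  -0.   0.3]
(-74.5, -0.5, 0) t19.60 dF [-3.85  0.42 10.49] err [-0.  -0.1  0.7]
STOP
```

View pics/s6.png

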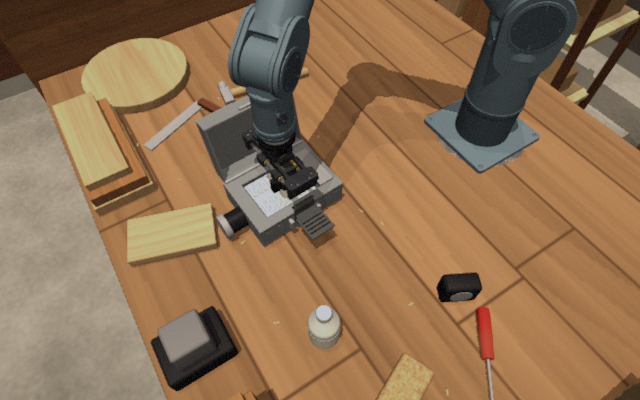

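```bash
python3 - <<'E'
from h import *
p=ctrl.current_eef_pos(); ctrl.move_l([p[0],p[1],p[2]+.5],30); 
ctrl.grip(0.5); st("rel")
p=ctrl.current_eef_pos(); ctrl.move_l([p[0],p[1],p[2]+60],120); ctrl.move_l([p[0],p[1],330],300); st("up")
o=ori(YAW,0,0,-np.pi/2)
ctrl.move_to(W_([0,-215,310]),o); ctrl.grip(0.0,20); st("side")
for n in("scene","top"):
    d=ctrl.read_camera(n); save(d,n[0]+"7");np.savez(n+"7.npz",**d)
    W=cloud(d); B=RB.inv().apply((W-O).reshape(-1,3)); c=d["color"].reshape(-1,3).astype(int)
    m=(abs(B[:,0])<80)&(abs(B[:,1])<54)&(B[:,2]>58)&(B[:,2]<69)
    P=B[m]; A=np.c_[P[:,0],P[:,1],np.ones(len(P))]; k=np.linalg.lstsq(A,P[:,2],rcond=None)[0]; g=abs(P[:,2]-A@k)<2.5
    k=np.linalg.lstsq(A[g],P[g][:,2],rcond=None)[0]; print(n,g.sum(),k.round(4),np.percentile(P[g][:,:2],[.5,99.5],axis=0).round(1).tolist())
E
```

```text
rel t20.53 p [552.  -82.9  71.7] F [-0.72 -0.72  0.2 ] op 0.499
up t21.99 p [551.1 -83.2 328.1] F [-0.41  0.46  0.04] op 0.505
side t23.76 p [ 565.6 -297.5  310. ] F [ 0.46 -0.27  0.05] op 0.009
scene 1566 [4.60000e-03 2.80000e-03 6.44992e+01] [[-63.6, -53.8], [74.6, 49.2]]
top 1829 [ 5.20000e-03 -2.00000e-04  6.49829e+01] [[-60.7, -53.6], [78.3, 49.5]]
```

View pics/s7.png

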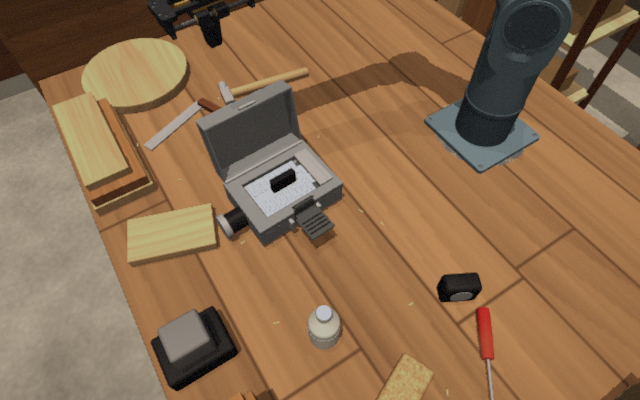

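View pics/t7.png

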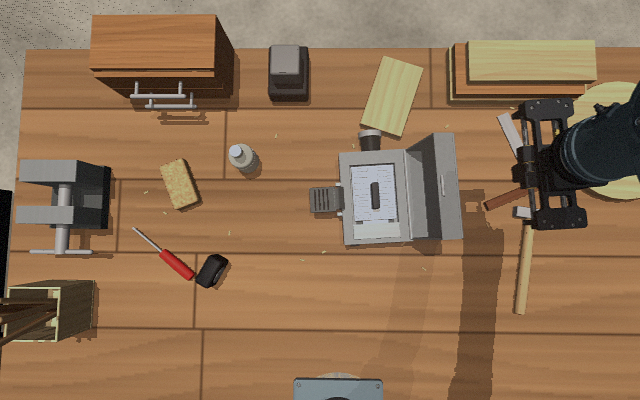

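```bash
cat > arc.py <<'E'
from h import *
def tcp(th,r=146,w=10,g=0):
    c,s=np.cos(th),np.sin(th)
    y=-80+r*c-(45+g)*s; z=72+r*s+(45+g)*c
    return W_([0,y-w,z])
E
python3 - <<'E'
from arc import *
ok=True
ctrl.move_l(W_([0,-190,208]),200); st("side low"); f0=ctrl.current_force()
for th in np.arange(1.75,0.55,-0.1):
    ctrl.move_l(tcp(th),70)
    f=RB.inv().apply(ctrl.current_force()-f0); print(round(th,2),"t%.2f"%ctrl.current_t(),f.round(1))
    if np.linalg.norm(f)>13: print("STOP"); break
d=ctrl.read_camera("scene"); save(d,"s8")
E
```

```text
side low t24.53 p [ 564.6 -272.9  209. ] F [ 0.69 -0.77 -0.21] op 0.007
1.75 t25.11 [ 0.2 -1.   0.8]
1.65 t25.48 [-0.7 -0.7 -0.1]
1.55 t25.84 [-0.3 -0.6 -0.3]
1.45 t26.21 [-0.1 -1.   1.1]
1.35 t26.57 [-1.2 -0.7  0.1]
1.25 t26.94 [ 0.6 -0.4  1.2]
1.15 t27.31 [-1.3 -0.3  1.2]
1.05 t27.68 [-1.  -1.   1.2]
0.95 t28.04 [-0.2  0.1  2.2]
0.85 t28.41 [ 0.1 -0.1  2. ]
0.75 t28.77 [ 0.3 -0.1  2.1]
0.65 t29.14 [-0.6 -0.5  1.5]
```

View pics/s8.png

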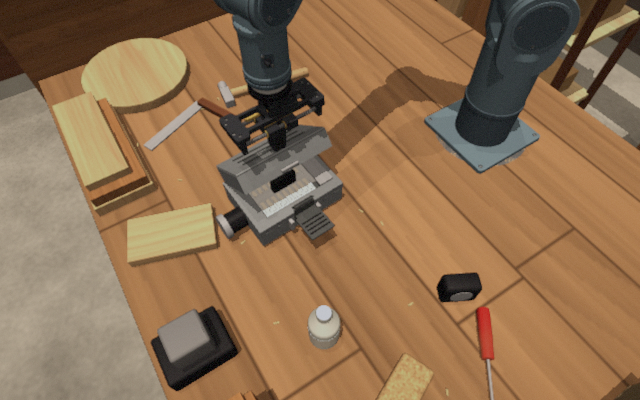

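```bash
python3 - <<'E'
from arc import *
f0=np.zeros(3)
for th in [.55,.45,.35,.25,.18,.12,.08,.05,.03]:
    ctrl.move_l(tcp(th),60)
    f=RB.inv().apply(ctrl.current_force()-f0); print(round(th,2),"t%.2f"%ctrl.current_t(),f.round(1))
    if np.linalg.norm(f)>12: print("STOP"); break
d=ctrl.read_camera("scene"); save(d,"s9"); st()
E
```

```text
0.55 t29.60 [ 0.2 -0.6  2.1]
0.45 t30.01 [ 0.  -0.6  2.8]
0.35 t30.42 [-0.9 -0.3  2.7]
0.25 t30.82 [0.3 0.2 1.8]
0.18 t31.15 [-0.   0.5  3. ]
0.12 t31.45 [-0.7  0.3  3.5]
0.08 t31.70 [0.7 0.8 2.5]
0.05 t31.95 [ 0.5 -0.7  2.9]
0.03 t32.20 [ 1.7 -1.1  2.5]
 t32.25 p [548.2 -28.5 121.5] F [ 0.7  -0.78  1.57] op 0.007
```

View pics/s9.png

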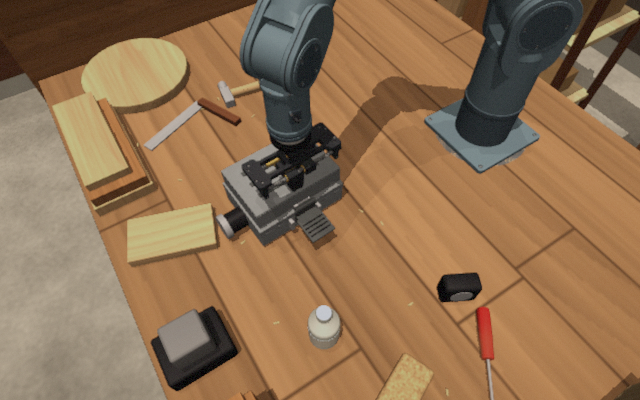

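Lid is nearly shut (about 0.03 rad) under the fingers. Next I press straight down in small steps.

```bash
python3 - <<'E'
from arc import *
p0=W_([0,57,0])
for z in np.arange(121,112.9,-0.75):
    ctrl.move_l([p0[0],p0[1],z],40)
    f=ctrl.current_force(); e=ctrl.current_eef_pos(); print("%.2f"%z,"t%.2f"%ctrl.current_t(),f.round(1),e[2].round(1))
    if f[2]>12.5: print("STOP"); break
ctrl.wait(.3); st()
E
```

```text
121.00 t32.50 [ 1.2 -3.2  3.9] 121.1
120.25 t32.75 [ 1.4 -1.6  3.7] 120.2
119.50 t33.00 [ 1.9 -0.4  2.3] 119.3
118.75 t33.25 [0.4 0.6 1. ] 118.4
118.00 t33.50 [-0.3  1.4  3.1] 118.0
117.25 t33.75 [-3.   2.5  3.3] 117.2
116.50 t34.00 [-0.9  3.7  5.2] 116.5
115.75 t34.25 [-1.8  3.2  6.7] 116.0
115.00 t34.50 [-2.1  3.   8.4] 115.4
114.25 t34.75 [-3.9  3.2 11.3] 114.9
113.50 t35.00 [-4.6  3.9 13.1] 114.3
STOP
 t35.30 p [547.9 -25.2 114.4] F [-4.91  3.58 13.2 ] op 0.001
```

```bash
python3 - <<'E'
from arc import *
p0=W_([0,57,0])
for z in [116,118,121,126]:
    ctrl.move_l([p0[0],p0[1],z],40); print(z,ctrl.current_force().round(1))
d=ctrl.read_camera("scene"); save(d,"s10"); W=cloud(d); B=RB.inv().apply((W-O).reshape(-1,3))
for lo,hi in [(-60,-40),(-30,-10),(50,68)]:
    m=(abs(abs(B[:,0])-75)<22)&(B[:,1]>lo)&(B[:,1]<hi)&(B[:,2]>100)&(B[:,2]<130); print(lo,m.sum(),np.median(B[m][:,2]).round(2))
E
```

```text
116 [-1.2  2.7  3.6]
118 [ 0.7 -0.5  3.4]
121 [-1.  -0.1  0.9]
126 [-0.3  0.1  0.4]
-60 111 117.45
-30 113 117.65
50 304 117.73
```

View pics/s10.png

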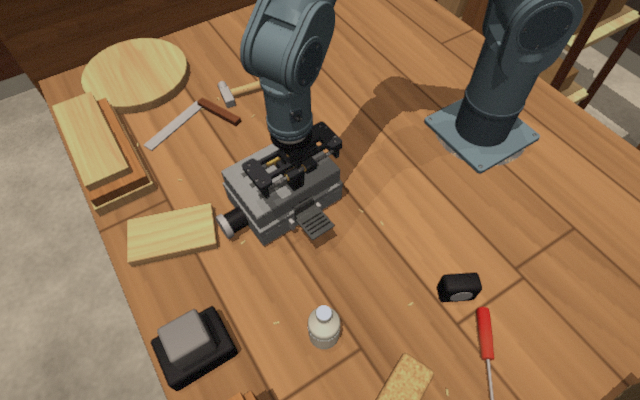

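```bash
python3 - <<'E'
from arc import *
ctrl.move_l(W_([0,57,300]),200); ctrl.move_to(W_([0,-260,330]),ori(YAW,0,0,-np.pi/2)); ctrl.wait(1); st()
def slope(d):
    W=cloud(d); B=RB.inv().apply((W-O).reshape(-1,3))
    m=(abs(abs(B[:,0])-85)<15)&(B[:,1]>-75)&(B[:,1]<65)&(B[:,2]>110)&(B[:,2]<130); P=B[m]
    g=np.linalg.norm(W.reshape(-1,3)-[646.6,235,129],axis=1)<25
    return len(P),np.polyfit(P[:,1],P[:,2],1).round(4),W.reshape(-1,3)[g].mean(0).round(1)
for n in("scene","top"):
    d=ctrl.read_camera(n); save(d,n[0]+"11"); print(n,slope(d),"start",slope(dict(np.load(n+"0.npz"))))
E
```

```text
t39.60 p [ 568.5 -342.4  330. ] F [-0.09  0.19  0.39] op 0.003
scene (1408, array([4.900000e-03, 1.176994e+02]), array([647.6, 236.7, 128. ])) start (1404, array([2.300000e-03, 1.177152e+02]), array([647.7, 236.9, 127.7]))
top (1679, array([3.300000e-03, 1.182422e+02]), array([645.6, 233.5, 128.2])) start (1666, array([4.300000e-03, 1.182863e+02]), array([645.7, 233.3, 128.2]))
```

View pics/s11.png

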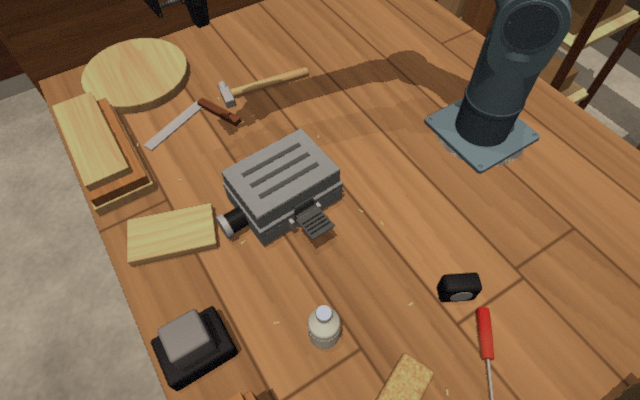

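View pics/t11.png

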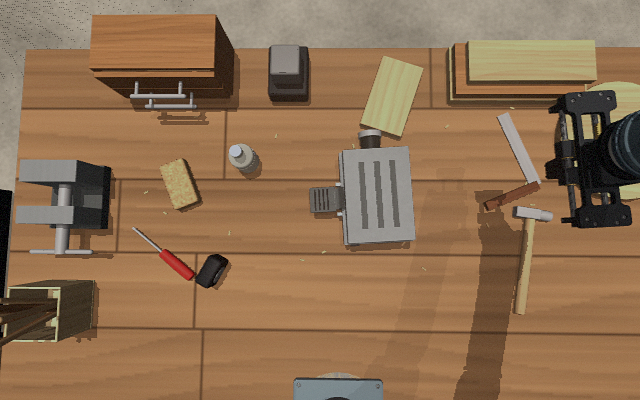

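The lid has stayed shut with the robot clear of it (lid around pixel 375,195 in the top view). Its slope and height match the first pictures, and the bottle is where it was.

```bash
python3 -c "
from h import *
ctrl.finish_job(); st()"
```

```text
the job is handed in; nothing more can be done
the job is handed in; nothing more can be done
```

The filter plate is in the box, the lid is shut and latched, and I handed the job in at about 39.6 s.

**What I did:**
- I pressed the paddle down to its stop, and the lid sprang fully open without touching the arm.
- I gripped the plate by its rib and slid its tongue under the lip with the plate tilted 0.28 rad. I then lowered the heel until it touched the floor of the recess, with up to about 10 N on the plate, and let go.
- I swung the lid shut with the closed fingers, meeting about 1 to 4 N, and pressed its free edge with about 13 N. I then backed off and kept the arm clear.

**Last checks:**
- **Plate:** before the lid was closed, its top lay at 64.5 to 65 mm, where 64 mm was expected. Its slope was about 0.005 rad, so it was flat and seated.
- **Lid:** more than a second after I let go, its height matched the starting pictures to within 0.1 mm and its tilt to within 0.003 rad. The press showed no clear snap in the force readings, so I judge it latched because it stayed shut against its spring.
- **Glue bottle:** it did not move, to within about 0.3 mm.

No check failed or disagreed.

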